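# Load the cupcake carrier and hook its cover on

## Robot

A 7-joint arm with a two-finger parallel gripper is mounted at the origin on the work surface. World frame = base frame: x ahead of the robot, y to its left, z up, the work surface at z = 0. Lengths are in m, angles in rad, forces in N, time in s.
With the tool pointing down it reaches from about 0.35 to 0.9 m from the base axis. Payload 8.1 kg.
Tool frame: the origin (TCP) lies between the finger pads; the fingertips stand ahead of it and the grasp point (between the pads) is the TCP (arm.nose_length is the z of the fingertips in the tool frame, in m); z points along the fingers, y is the line along which they close (so a half turn about z gives the same grasp; the last joint's range is limited). The gripper opens to 92 mm and grips with 3 to 60 N. Pads are 19 mm wide; open, the fingers measure 130 mm over their backs; the gripper's body (75 mm by 190 mm) begins 47 mm behind the grasp point.
Start: joints at [1.16, 0.434, 0.025, 1.573, -0.012, 1.134, -0.075], TCP at [0.189, -0.596, 0.246] pointing down, gripper open.
Joint ranges: [-2.62, 2.62], [-0.44, 2.09], [-1.27, 1.32], [0.08, 2.57], [-1.32, 4.46], [0.12, 2], [-2.74, 2.74]. Speed limits (rad/s): [2.22, 2.22, 3.01, 3.01, 3.14, 3.14, 3.14].

## Interface

Orientations are given as a rotation vector (axis times angle).
In Python, from cell import sensors, optics, arm gives the robot as it stands.
- The arm moves only by the tool arm_command, never from a script. Its argument "deltas" is one flat list of numbers, 7 for each row, row after row: the turn, a rotation vector about the world's x, y, z as a fraction of full scale, then the shift along the world's x, y, z as a fraction of full scale, then the finger opening in mm, from 0 to 91.8. In form: [wx, wy, wz, dx, dy, dz, fingers, wx, wy, wz, dx, dy, dz, fingers, ...]. A call has 1 to 20 rows; each row is the pose to reach, as a shift and turn from the pose commanded when the call began; what a row does not reach only later rows make up. Full scale, the value 1, is 1 m for a shift and 90 degrees for a turn. A row lasts 1/10 s, in which the tool goes at most 50 mm and 8.59 degrees, less where a joint would pass 70% of its speed; a pose out of reach is approached as far as the arm can. A call with a number of a shift or a turn outside -1 to 1 is refused whole. A call with a gripper value outside its range is refused whole. The fingers move at their own pace and stop on an object; "force" is the grip in N (left out, the last holds). Time passes only in rows, so rows that repeat a pose let the fingers close. It gives the time, the measured TCP pose, the force, the opening and the grip force at its end, in the units of the state.
- sensors.observe(): the state, without advancing time (a new reading comes with each control period).
- optics.get_image(name): name is "scene" or "top" or "wrist"; returns the picture (384x512x3 uint8, blue, green, red); there is no depth.
- optics.calibration(name): a dict with "camera_matrix" (3x3 intrinsics, pixels), "rvec" (rotation vector, rad) and "tvec" (3), from world to camera coordinates, as OpenCV has them. Camera axes: x right, y down, z forward; pixel columns grow to the right and rows downward; lengths in m; the calibration is good to about 2 mm. A picture is of the moment at which its call begins: read the wrist's pose just before it. calibration takes no time and is no camera call; for the wrist camera it gives the pose at the moment of the call.
- arm.sign_off(): hands the job in; it is judged then, once.
The state is a dict: "clock": time; "joints": joint angles; "dq": joint speeds; "joint_efforts": joint torques, N m; "position": TCP position; "ee_rot": TCP orientation; "force": force on the tool from outside, world axes, zero at the start; "ft_torque": the same for the moment, N m; "width": opening from 0.0 (shut) to 1.0 (fully open); "gripper_force": force on a finger pad.
Only numpy, scipy, OpenCV 4.12 (cv2) and the standard library are available. Lean on these libraries where they do the work, as an engineer would, in place of code of your own. Each camera call takes 0.05 s, during which the arm holds its last target. There are 200 camera calls.

## Task

Pack the three cupcakes into the carrier, one upright in each well, setting each one down gently rather than dropping it. Then fit the white cover over them: with the cover tilted, slip its two tabs under the two loops of the carrier, swing it down under control without letting it fall, and press the front edge until the catch snaps over it. Leave the other things on the table where they are.

Things in the scene. Friction and masses are not known exactly. Their poses are not given: they have to be found in the camera images.
- cake1_center (a point): cupcake, 60 tall, about 80 g, standing on the table: paper case from 40 diameter at its foot to 50 at 26 up, then a straight-sided crown of 56 diameter from 34 to 50 above its foot (grip it there), then a low dome of hard icing. Point on its axis 30 above its foot, z up. The three are alike.
- cake2_center (a point): cupcake, 60 tall, about 80 g, standing on the table: paper case from 40 diameter at its foot to 50 at 26 up, then a straight-sided crown of 56 diameter from 34 to 50 above its foot (grip it there), then a low dome of hard icing. Point on its axis 30 above its foot, z up. The three are alike.
- cake3_center (a point): cupcake, 60 tall, about 80 g, standing on the table: paper case from 40 diameter at its foot to 50 at 26 up, then a straight-sided crown of 56 diameter from 34 to 50 above its foot (grip it there), then a low dome of hard icing. Point on its axis 30 above its foot, z up. The three are alike.
- carrier: grey carrier fixed to the table. Origin at the centre of its underside; flat deck 24 above the table, 124 (x, from -68 to 56) by 200 (y), with three round wells in a row along y. On its -x side (robot's side) a ledge 12 high runs from x -68 to -86 and carries two loops; on its +x side stands the spring catch. Nothing else rises above the deck.
- well0 (a point): centre of a well's mouth, at deck height (24 above the table), carrier y -62; axes as the carrier's. Well 54 in diameter, 20 deep, flat floor 4 above the table. A seated cupcake has its centre point 10 above this point and its crown clear above the deck.
- well1 (a point): centre of a well's mouth, at deck height (24 above the table), carrier y 0; axes as the carrier's. Well 54 in diameter, 20 deep, flat floor 4 above the table. A seated cupcake has its centre point 10 above this point and its crown clear above the deck.
- well2 (a point): centre of a well's mouth, at deck height (24 above the table), carrier y +62; axes as the carrier's. Well 54 in diameter, 20 deep, flat floor 4 above the table. A seated cupcake has its centre point 10 above this point and its crown clear above the deck.
- loop_a (a point): centre of one loop's opening, 26 above the table, at carrier x -74, y -33; axes as the carrier's. A round bar along y, 8 diameter, its centre 35 above the table, on two posts; opening 32 wide (y), from 12 to 31 above the table. The posts' faces towards the wells are at carrier x -69: the cover's flange edge stops against them.
- loop_b (a point): centre of one loop's opening, 26 above the table, at carrier x -74, y +33; axes as the carrier's. A round bar along y, 8 diameter, its centre 35 above the table, on two posts; opening 32 wide (y), from 12 to 31 above the table. The posts' faces towards the wells are at carrier x -69: the cover's flange edge stops against them.
- catch (a joint): spring catch in the middle of the carrier's +x edge: steel bar along y, 12 diameter, 50 long, centre at carrier x 63, 35.5 above the table. 0 at rest, up to 0.008 m when pushed to carrier +x (8 N, then 1.2 N per mm). The cover's lip pushes it back 2 to 3 mm on the way down, then it springs back over the lip: about 6 N down near the front edge, about 10 N on the handle.
- lid_grip (a point): grip point on the handle of the white cover (rigid, 180 g). Cover axes: z up out of its top, x from tabbed edge to front edge, y along the handle. Handle: upright rib on top at cover x 0, y 0, 14 thick (x), 80 long (y); from this point it is 13 to its top, 23 down to the flat top, 72 down to the bottom plane. Seated: axes as the carrier's, this point 96 above the table over well1.
- tab_a (a point): near the end of one of the cover's two tabs, at cover x -84, y -33, 2 above the bottom plane; axes as the cover's. Tabs: flat tongues 24 wide, 4 thick, level with the flange, reaching to cover x -86. It belongs under loop_a, its end past the bar: it enters along the cover's own -x with the cover tilted 20 to 35 degrees, front edge high.
- tab_b (a point): the other tab, at cover x -84, y +33, 2 above the bottom plane; belongs under loop_b. When both are in, the corner of the flange (cover x -68, bottom plane) lies on the near edge of the deck and turns there like a hinge as the cover swings down.
- lid_lip (a point): middle of the rolled lip of the cover's front edge (8 diameter, 60 long along y), at cover x 56, 4 above its bottom plane. The cover is a box open below: walls outside x -58 to 46, y -96 to 96, free height inside 46, top 49 above the bottom plane, with a flange 4 thick round the bottom, x -68 to 56, y -100 to 100.
- stand: fixed steel stand, 124 by 206, 85 high, on which the cover rests at first, sloping 30 degrees: tabbed edge low on the stand's -x side (robot's side), front edge high. Two stops, 8 high, hold the flange edge at cover y 65 to 95 and -95 to -65. Origin on the table under the cover's bottom centre, which is 52 up.
- biscuit1: flat iced biscuit, 68 diameter, 12 thick, origin under its centre; lies among the cupcakes; leave it
- biscuit2: another such biscuit; leave it
- cutter: steel ring cutter, 66 diameter, 22 high, origin under its centre; leave it
- sprinkles: glass jar, 52 diameter, 85 high, origin under its centre; leave it
- syrup: bottle, 56 diameter, 150 high, origin under its centre; leave it
- mug: white mug, 80 diameter, 90 high, origin under its centre; leave it
Mind the look-alikes: they are no part of the job. Leave any green or purple look-alike of the part that bears cake3_center alone.

How it is judged:
By the outcome, as a careful person would: the job done as asked, in the order asked, and still so for the second after the job is handed in, with the robot touching nothing.
It also fails if it takes over 72 s, if anything falls off the work surface, if the arm or the gripper's body presses on something with over 40 N, if the wrist force passes 120 N, or if a joint passes its speed limit or range.

## Working session

There is one attempt and no reset: what is moved stays moved. The work goes in short steps, Python scripts to look and compute and a tool call to move; the robot and the scene stay as the last step left them, time stands still between calls to the robot, and variables do not carry over. Pictures are saved under pics/ and viewed, at most 10 in all, crops included, and the job is handed in when it is done.

Besides the shell and the picture viewer there is one more tool, called after "Request:" as name(argument=value, ...) on one line, values as JSON. arm_command: Moves the arm, as the interface text tells. Its arguments: {"type":"object","properties":{"deltas":{"type":"array","items":{"type":"number"}},"force":{"type":"number"}},"required":["deltas"]}

```bash
mkdir -p pics; ls
python3 - <<'E'
from cell import sensors, optics, arm
import cv2
s=sensors.observe(); print(s, arm.nose_length)
for n in ("scene","top"):
    cv2.imwrite(f"pics/{n}0.png",cv2.resize(optics.get_image(n),(800,600),interpolation=cv2.INTER_CUBIC))
    c=optics.calibration(n); print(n,c)
E
```

```text
pics
{'clock': 0.0, 'joints': array([ 1.16039545,  0.43523511,  0.02500895,  1.5741206 , -0.01161137,
        1.13399263, -0.07511276]), 'dq': array([ 1.37502612e-03, -1.59310813e-03,  5.33705961e-04, -1.33788205e-03,
       -7.33467767e-04,  1.72326920e-03, -9.62146640e-06]), 'joint_efforts': array([ 5.41880872e-04, -6.67853165e+01,  9.84983481e-01, -3.14457715e+01,
       -6.07379386e-02,  4.32807428e-02,  1.48941836e-04]), 'position': array([ 0.18913351, -0.59517864,  0.24492875]), 'ee_rot': array([-3.10294733e+00, -4.81160220e-01,  6.19987604e-04]), 'force': array([-1.3161253 ,  0.50145787,  0.01212379]), 'ft_torque': array([ 0.02781182,  0.0097632 , -0.02769529]), 'gripper_force': 0.0, 'width': 1.0002830130155647} 0.019
scene {'camera_matrix': array([[459.60401118,   0.        , 251.33469763],
       [  0.        , 459.60401118, 191.12535814],
       [  0.        ,   0.        ,   1.        ]]), 'rvec': array([ 1.05687421,  2.59175809, -0.78760506]), 'tvec': array([ 0.4555265 , -0.22481057,  1.47283938])}
top {'camera_matrix': array([[398.8942454 ,   0.        , 250.35862467],
       [  0.        , 398.8942454 , 191.52750853],
       [  0.        ,   0.        ,   1.        ]]), 'rvec': array([ 2.08502906, -2.15242101,  0.17698676]), 'tvec': array([-0.04780272,  0.55483061,  1.06576126])}
```

View pics/top0.png

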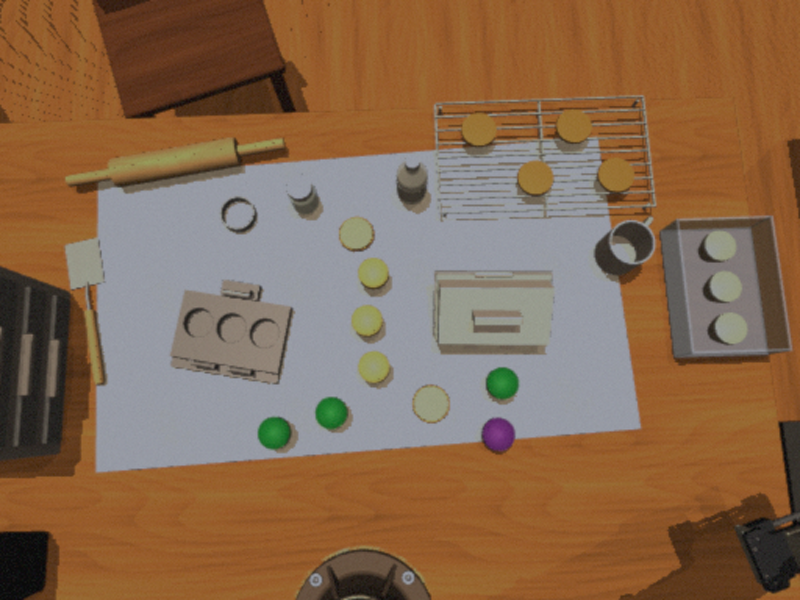

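View pics/scene0.png

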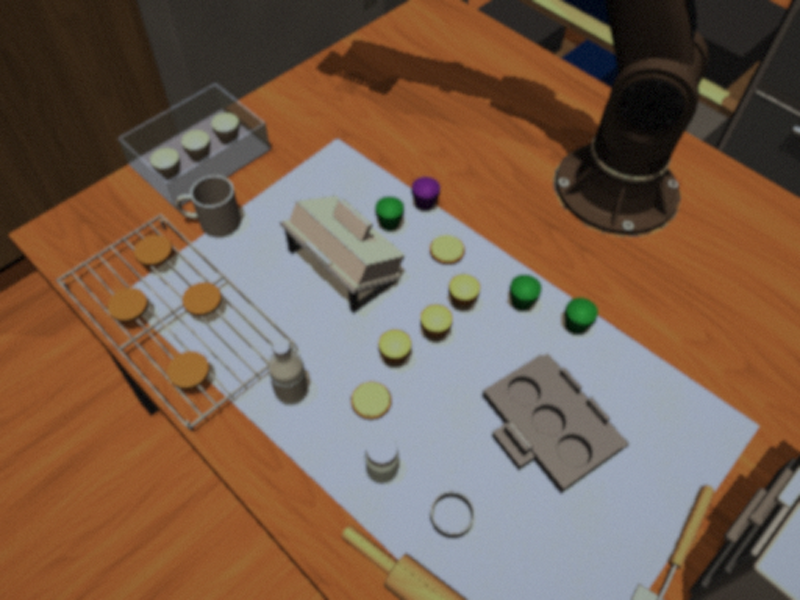

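The top view shows the yellow cupcakes at about (374,273), (367,320) and (374,367) in the 800 px picture. The carrier wells are at (199,323), (232,328) and (265,333), and the cover's handle is at (497,318). The green and purple ones are look-alikes.

```bash
cat > h.py <<'E'
import numpy as np, cv2
from cell import sensors, optics, arm
from scipy.spatial.transform import Rotation as R
def ray(c,p):
    Rm=cv2.Rodrigues(np.array(c["rvec"]))[0]; t=np.array(c["tvec"]).ravel()
    d=np.linalg.inv(c["camera_matrix"])@np.array([p[0],p[1],1.]); return -Rm.T@t, Rm.T@d
def plane(c,p,z):
    o,d=ray(c,p); return o+d*(z-o[2])/d[2]
def proj(c,P):
    return cv2.projectPoints(np.array(P,float).reshape(-1,3),np.array(c["rvec"]),np.array(c["tvec"]),c["camera_matrix"],None)[0].reshape(-1,2)
def tri(c1,p1,c2,p2):
    o1,d1=ray(c1,p1);o2,d2=ray(c2,p2)
    s=np.linalg.lstsq(np.c_[d1,-d2],o2-o1,rcond=None)[0]
    return (o1+s[0]*d1+o2+s[1]*d2)/2
def blobs(im,lo,hi,amin=60):
    m=cv2.inRange(cv2.cvtColor(im,cv2.COLOR_BGR2HSV),lo,hi)
    n,l,st,ce=cv2.connectedComponentsWithStats(m)
    return [(ce[i].round(1),st[i]) for i in range(1,n) if st[i][4]>amin]
E
python3 - <<'E'
from h import *
np.set_printoptions(precision=4,suppress=True)
im={n:cv2.imread(f"pics/{n}0.png") for n in ("top","scene")}
ct,cs=[optics.calibration(n) for n in ("top","scene")]
f=.64
for n,c in (("top",ct),("scene",cs)):
    for ce,st in blobs(im[n],(24,110,120),(34,255,255),300): print(n,ce,st,plane(c,(ce+.5)*f-.5,.045))
for p in [(199,323),(232,328),(265,333)]: print("well",plane(ct,(np.array(p)+.5)*f-.5,.024))
for p in [(524,389),(549,419),(574,450)]: print("well scene",plane(cs,(np.array(p)+.5)*f-.5,.024))
# handle ends top: top view vs scene
for a,b in [((474,312),(369,238)),((521,313),(336,203))]: print("handle",tri(ct,(np.array(a)+.5)*f-.5,cs,(np.array(b)+.5)*f-.5))
print(R.from_rotvec(sensors.observe()["ee_rot"]).as_matrix())
w=optics.calibration("wrist"); print(w, ray(w,(255.5,191.5)))
E
```

```text
top [162.5 159.3] [  66  143  168   37 1050] [0.8378 0.3591 0.045 ]
scene [402.6 573.6] [345 529 102  71 743] [0.8543 0.236  0.045 ]
well [0.526  0.2885 0.024 ]
well [0.5148 0.2276 0.024 ]
well [0.5036 0.1671 0.024 ]
well scene [0.5    0.1665 0.024 ]
well scene [0.5128 0.2291 0.024 ]
well scene [0.5263 0.2898 0.024 ]
handle [ 0.5127 -0.1993  0.1079]
handle [ 0.5087 -0.2791  0.129 ]
[[ 0.953   0.3029 -0.0006]
 [ 0.3029 -0.953   0.0013]
 [-0.0001 -0.0014 -1.    ]]
{'camera_matrix': array([[311.8494,   0.    , 257.69  ],
       [  0.    , 311.8494, 190.9466],
       [  0.    ,   0.    ,   1.    ]]), 'rvec': array([-2.3405,  1.7109,  0.2512]), 'tvec': array([-0.6224, -0.0373,  0.3919])} (array([ 0.2612, -0.5709,  0.385 ]), array([-0.2757, -0.0783, -0.9581]))
```

Run:
```python
import cv2
im=cv2.imread("pics/top0.png"); 
a=cv2.resize(im[250:400,150:350],(800,600),interpolation=cv2.INTER_CUBIC)
cv2.imwrite("pics/c1.png",a)
b=cv2.resize(im[250:370,420:580],(800,600),interpolation=cv2.INTER_CUBIC)
cv2.imwrite("pics/c2.png",b)
```

Request:
arm_command(deltas=[0,0,-0.196,0.37,0.355,0.055,91.8,0,0,-0.196,0.37,0.355,0.055,91.8,0,0,-0.196,0.37,0.355,0.055,91.8,0,0,-0.196,0.37,0.355,0.055,91.8,0,0,-0.196,0.37,0.355,0.055,91.8,0,0,-0.196,0.37,0.355,0.055,91.8,0,0,-0.196,0.37,0.355,0.055,91.8,0,0,-0.196,0.37,0.355,0.055,91.8,0,0,-0.196,0.37,0.355,0.055,91.8,0,0,-0.196,0.37,0.355,0.055,91.8,0,0,-0.196,0.37,0.355,0.055,91.8,0,0,-0.196,0.37,0.355,0.055,91.8,0,0,-0.196,0.37,0.355,0.055,91.8])

```text
clock: 1.4
position: [0.5587, -0.2413, 0.3002]
ee_rot: [3.141, -0.001, -0.002]
force: [0.1, 0.4, -0.3]
width: 1.003
gripper_force: 0.0
```

```bash
cat >> h.py <<'E'
import pickle
def snap(name):
    c=optics.calibration("wrist"); im=optics.get_image("wrist")
    c2=optics.calibration("wrist"); s=sensors.observe()
    if np.abs(c["tvec"]-c2["tvec"]).max()>.001: print("moving!")
    pickle.dump((im,c),open(f"pics/{name}.pkl","wb"))
    cv2.imwrite(f"pics/{name}.png",cv2.resize(im,(800,600),interpolation=cv2.INTER_CUBIC))
    print("t",s["clock"],"pos",s["position"].round(4),"rot",s["ee_rot"].round(4)); return im,c
E
python3 -c "
from h import *
im,c=snap('cover')
for p in [(0,0),(511,0),(0,383),(511,383)]: print(p,plane(c,p,0).round(3))
"
```

```text
t 1.45 pos [ 0.5582 -0.2421  0.3003] rot [ 3.1409e+00 -3.0000e-03 -2.3000e-03]
(0, 0) [0.751 0.081 0.   ]
(511, 0) [ 0.751 -0.555  0.   ]
(0, 383) [0.141 0.225 0.   ]
(511, 383) [ 0.141 -0.697  0.   ]
```

View pics/cover.png

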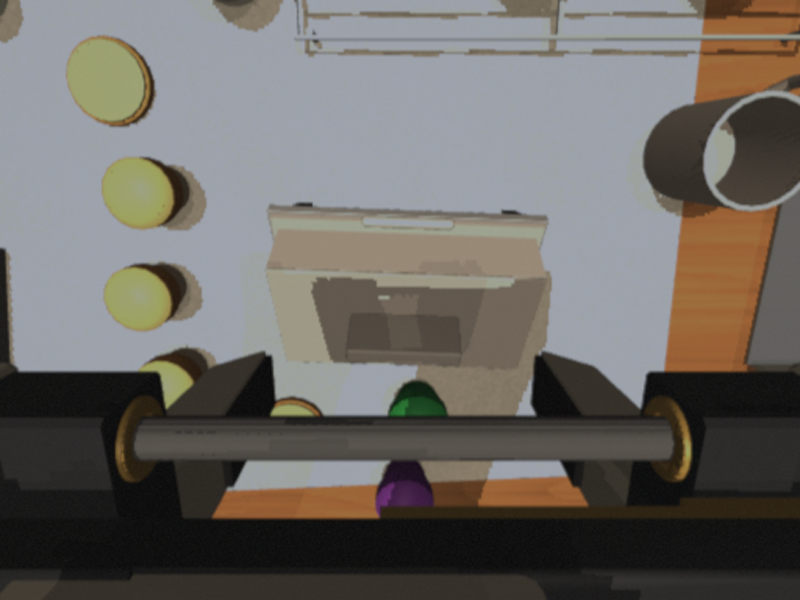

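The wrist picture shows the cover's front corners at (268,207) and (547,217), the roof's far edge at (267,268) to (549,278), and its near corners at (284,362) and (519,366). Two of the cakes are at (137,193) and (138,298). I'll fit the models.

```bash
cat >> h.py <<'E'
from scipy.optimize import least_squares
def hull_c(c,x,y,foot=0.):
    a=np.linspace(0,2*np.pi,40)
    P=np.concatenate([np.c_[x+r*np.cos(a),y+r*np.sin(a),0*a+foot+z] for r,z in ((.028,.034),(.028,.05),(.02,.056),(.005,.06))])
    h=cv2.convexHull(proj(c,P).astype(np.float32)); m=cv2.moments(h); return np.array([m["m10"],m["m01"]])/m["m00"], m["m00"]
def cake(c,p,foot=0.):
    q=plane(c,p,.045+foot)[:2]
    for _ in range(5):
        d=np.array(p)-hull_c(c,*q,foot)[0]; q=q+(plane(c,p,.045+foot)-plane(c,np.array(p)-d,.045+foot))[:2]
    return q, hull_c(c,*q,foot)[1]
def px(p): return (np.array(p,float)+.5)*.64-.5
E
python3 - <<'E'
from h import *
np.set_printoptions(precision=4,suppress=True)
im,c=pickle.load(open("pics/cover.pkl","rb"))
obs=[(268,206,.056,.1,.004),(547,216,.056,-.1,.004),(267,268,.046,.096,.049),(549,278,.046,-.096,.049),(284,362,-.058,.096,.049),(519,366,-.058,-.096,.049)]
L=np.array([o[2:] for o in obs]); I=np.array([px(o[:2]) for o in obs])
def W(v): return (R.from_euler("z",v[2])*R.from_euler("y",-np.pi/6)).apply(L)+[v[0],v[1],.052]
f=least_squares(lambda v:(proj(c,W(v))-I).ravel(),[.51,-.24,0]); print(f.x,np.degrees(f.x[2]),f.fun.reshape(-1,2))
v=f.x; g=(R.from_euler("z",v[2])*R.from_euler("y",-np.pi/6)).apply([0,0,.072])+[v[0],v[1],.052]; print("lid_grip",g)
print([b for b in blobs(im,(22,60,80),(38,255,255),100)])
for ce,st in blobs(im,(22,60,80),(38,255,255),300): print(ce,st[4],*cake(c,ce))
ct=optics.calibration("top")
for ce in [(374,273),(367,320),(374,367)]: print("top",*cake(ct,px(ce)))
E
```

```text
[ 0.5433 -0.2423 -0.0333] -1.9107488540172142 [[ 1.6283  4.1492]
 [-1.0778  3.6434]
 [-0.9945 -1.9554]
 [-0.5874 -2.4781]
 [ 2.2216 -3.2049]
 [-0.9234 -1.2424]]
lid_grip [ 0.5074 -0.2411  0.1144]
[(array([67.4, 50.9]), array([  43,   25,   50,   53, 2066], dtype=int32)), (array([ 87.7, 123.1]), array([  65,  101,   46,   46, 1590], dtype=int32)), (array([ 87.6, 191. ]), array([  67,  171,   43,   41, 1328], dtype=int32)), (array([108.6, 242.7]), array([ 89, 231,  35,  31, 486], dtype=int32)), (array([185.8, 262.4]), array([173, 259,  28,   7, 161], dtype=int32))]
[67.4 50.9] 2066 [ 0.6864 -0.0173] 2340.6598962215758
[ 87.7 123.1] 1590 [ 0.6036 -0.0281] 1917.1012945718103
[ 87.6 191. ] 1328 [ 0.5153 -0.014 ] 1636.6732863402576
[108.6 242.7] 486 [ 0.4398 -0.0315] 1436.4230036715162
top [ 0.6045 -0.0351] 321.4160867544124
top [ 0.5186 -0.0204] 326.86459824745543
top [ 0.4342 -0.0309] 332.34550027095247
```

Run:
```python
from h import *
np.set_printoptions(precision=4,suppress=True)
im,c=pickle.load(open("pics/cover.pkl","rb"))
obs=[(268,206,.056,.1,.004),(547,216,.056,-.1,.004),(267,268,.046,.096,.049),(549,278,.046,-.096,.049),(284,362,-.058,.096,.049),(519,366,-.058,-.096,.049)]
L=np.array([o[2:] for o in obs]); I=np.array([px(o[:2]) for o in obs])
for free in (0,1):
    T=lambda v:R.from_euler("z",v[2])*R.from_euler("y",-v[3])
    W=lambda v:T(v).apply(L)+[v[0],v[1],v[4]]
    f=least_squares(lambda v:np.r_[(proj(c,W(v))-I).ravel(),0 if free else (v[4]-.052)*1e6],[.51,-.24,0,.52,.052]); v=f.x
    print(v,np.degrees(v[2:4]),f.fun[:-1].reshape(-1,2).tolist()); print("lid_grip",T(v).apply([0,0,.072])+[v[0],v[1],v[4]])
```

```text
[ 0.543  -0.2423 -0.0334  0.5138  0.052 ] [-1.9125 29.4386] [[1.7368760878717069, 4.146474887227953], [-1.1939307678079558, 3.63855344340368], [-0.9670672939138001, -2.250035238296846], [-0.5965446942443577, -2.7668076464416345], [2.0981959468354603, -2.8219768424547453], [-0.8157018504079474, -0.8499673111555808]]
lid_grip [ 0.5076 -0.2411  0.1147]
[ 0.5447 -0.2423 -0.0334  0.5235  0.0581] [-1.9137 29.9969] [[0.0967399509210054, 3.574659725836], [0.5093501110379179, 3.185414780048177], [-2.7021034017126055, -1.9322272930095608], [1.1479392205131944, -2.3342260306603464], [1.0510657907558993, -2.2707299057828436], [0.1811585904162598, -0.2357480173964177]]
lid_grip [ 0.5087 -0.2411  0.1204]
```

Request:
arm_command(deltas=[0,0,0,0.045,0.21,-0.1,91.8,0,0,0,0.045,0.21,-0.15,91.8,0,0,0,0.045,0.21,-0.15,91.8,0,0,0,0.045,0.21,-0.15,91.8,0,0,0,0.045,0.21,-0.15,91.8,0,0,0,0.045,0.21,-0.15,91.8])

```text
clock: 2.05
position: [0.6024, -0.0269, 0.1475]
ee_rot: [-3.14, -0.005, 0.008]
force: [-0.1, 0.3, 0.3]
width: 1.002
gripper_force: 0.0
```

Run:
```python
from h import *
im,c=snap('cakes')
for ce,st in blobs(im,(22,60,80),(38,255,255),300): print(ce,st,*cake(c,ce))
```

```text
t 2.1 pos [ 0.6026 -0.0273  0.1476] rot [-3.14   -0.0052  0.0075]
[229.9  75.7] [190  39  77  82 451] [ 0.69182666 -0.00517462] 5100.864281216986
[265.9 192.4] [ 232  160   69   66 3479] [ 0.60344539 -0.03198725] 3890.556144132046
[249.1 302.9] [220 294  59  22 948] [ 0.49695211 -0.01783903] 3145.519173113629
```

Request:
arm_command(deltas=[0,0,0,0,0,-0.05,91.8,0,0,0,0,0,-0.09,91.8,0,0,0,0,0,-0.107,91.8,0,0,0,0,0,-0.107,50,0,0,0,0,0,-0.107,50,0,0,0,0,0,-0.107,50,0,0,0,0,0,-0.107,50,0,0,0,0,0,-0.107,50], force=15)

```text
clock: 2.9
position: [0.6051, -0.0311, 0.045]
ee_rot: [3.141, -0.001, 0.003]
force: [0.2, -2.0, 2.1]
width: 0.618
gripper_force: 0.8
```

Request:
arm_command(deltas=[0,0,0,0,0,0,50,0,0,0,0,0,0.04,50,0,0,0,0,0,0.08,50,0,0,0.1,0,0,0.12,50,0,0,0.889,-0.104,0.181,0.236,50,0,0,0.889,-0.104,0.181,0.236,50,0,0,0.889,-0.104,0.181,0.236,50,0,0,0.889,-0.104,0.181,0.236,50,0,0,0.889,-0.104,0.181,0.236,50,0,0,0.889,-0.104,0.181,0.236,50,0,0,0.889,-0.104,0.181,0.236,50,0,0,0.889,-0.104,0.181,0.236,50,0,0,0.889,-0.104,0.181,0.236,50,0,0,0.889,-0.104,0.181,0.236,50,0,0,0.889,-0.104,0.181,0.236,50])

```text
clock: 4.4
position: [0.5002, 0.1503, 0.2798]
ee_rot: [2.408, 2.017, -0.0]
force: [-0.3, 0.9, -1.4]
width: 0.6
gripper_force: 15.0
```

Run:
```python
from h import *
im,c=snap('carrier'); print(sensors.observe()["joints"])
```

```text
t 4.45 pos [0.5002 0.1503 0.2798] rot [ 2.4082e+00  2.0173e+00 -1.0000e-04]
[ 0.01924666  0.29037864 -0.52405975  1.73812228  0.15737702  1.15493168
 -0.72669064]
```

View pics/carrier.png

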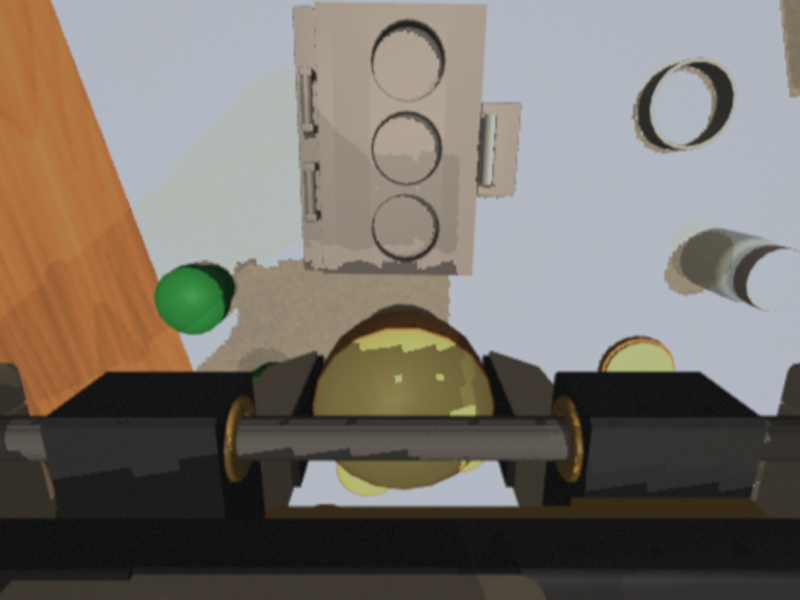

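The carrier is clear in this view. Well mouths centre at (408,60), (406,148) and (405,227), the deck corners are at (487,5) and (472,275), and the catch bar runs from (489,113) to (488,188). The cake is held upright.

Run:
```python
from h import *
np.set_printoptions(precision=4,suppress=True)
im,c=pickle.load(open("pics/carrier.pkl","rb"))
obs=[(408.3,60.5,0,.062,.024),(406.5,148,0,0,.024),(405.5,227,0,-.062,.024),(487,5,.056,.1,.024),(472,275,.056,-.1,.024),(489,113,.063,.025,.0355),(488,188,.063,-.025,.0355),(307,67,-.074,.049,.036),(307,136,-.074,.017,.03),(311,163,-.074,-.017,.036),(311,221,-.074,-.049,.03)]
obs=obs[:7]
L=np.array([o[2:] for o in obs]); I=np.array([px(o[:2]) for o in obs])
W=lambda v:R.from_euler("z",v[2]).apply(L)+[v[0],v[1],0]
f=least_squares(lambda v:(proj(c,W(v))-I).ravel(),[.51,.228,-.19],loss="soft_l1"); v=f.x
print(v,np.degrees(v[2])); print((proj(c,W(v))-I))
for y in (.062,0,-.062): print(R.from_euler("z",v[2]).apply([0,y,0])+[v[0],v[1],0])
print("edges",[proj(c,R.from_euler("z",v[2]).apply(q)+[v[0],v[1],0])[0]/.64 for q in ([-.068,.1,.024],[-.068,-.1,.024],[-.074,.033,.039],[-.074,-.033,.039])])
```

```text
[ 0.5156  0.2312 -0.1922] -11.012976137466042
[[-0.1982  0.1539]
 [-0.0247  0.2461]
 [-0.2761  0.7907]
 [-0.0407 -0.5924]
 [-0.4253 -0.1094]
 [ 2.1426  0.8162]
 [-0.06   -2.8009]]
[0.5274 0.292  0.    ]
[0.5156 0.2312 0.    ]
[0.5038 0.1703 0.    ]
edges [array([313.9598,   0.6699]), array([322.4665, 272.1791]), array([305.3534,  98.6395]), array([308.8445, 191.3462])]
```

Run:
```python
from h import *
im,c=pickle.load(open("pics/carrier.pkl","rb"))
s=sensors.observe(); p=s["position"]; print(p)
a=np.linspace(0,2*np.pi,200)
P=np.concatenate([np.c_[p[0]+r*np.cos(a),p[1]+r*np.sin(a),0*a+p[2]-.045+z] for r,z in ((.020,0),(.025,.026),(.028,.034),(.028,.05),(.02,.056))])
q=proj(c,P)/.64; print(q.min(0),q.max(0), "observed x 313..493, top row ~305")
```

```text
[0.50021747 0.15032391 0.27978207]
[317.50568273 305.67897109] [497.81309049 491.23095783] observed x 313..493, top row ~305
```

Request:
arm_command(deltas=[0,0,-0.011,0.027,0.141,-0.11,50,0,0,-0.011,0.027,0.141,-0.15,50,0,0,-0.011,0.027,0.141,-0.18,50,0,0,-0.011,0.027,0.141,-0.19,50,0,0,-0.011,0.027,0.141,-0.195,50,0,0,-0.011,0.027,0.141,-0.205,50,0,0,-0.011,0.027,0.141,-0.215,50,0,0,-0.011,0.027,0.141,-0.222,50,0,0,-0.011,0.027,0.141,-0.227,50,0,0,-0.011,0.027,0.141,-0.23,50,0,0,-0.011,0.027,0.141,-0.231,50,0,0,-0.011,0.027,0.141,-0.2315,50])

```text
clock: 5.65
position: [0.5277, 0.2912, 0.049]
ee_rot: [2.424, 1.998, 0.001]
force: [-1.6, -2.2, 7.5]
width: 0.604
gripper_force: 15.0
```

Request:
arm_command(deltas=[0,0,0,0,0,0,68,0,0,0,0,0,0,68,0,0,0,0,0,0,68,0,0,0,0,0,0.03,68,0,0,0,0,0,0.07,68,0,0,-0.389,-0.01,-0.308,0.1,91.8,0,0,-0.389,-0.01,-0.308,0.1,91.8,0,0,-0.389,-0.01,-0.308,0.1,91.8,0,0,-0.389,-0.01,-0.308,0.1,91.8,0,0,-0.389,-0.01,-0.308,0.1,91.8,0,0,-0.389,-0.01,-0.308,0.1,91.8,0,0,-0.389,-0.01,-0.308,0.1,91.8])

```text
clock: 6.85
position: [0.5169, -0.0237, 0.1486]
ee_rot: [2.915, 1.164, -0.002]
force: [0.2, 0.3, -0.1]
width: 0.998
gripper_force: 0.0
```

Run:
```python
from h import *
im,c=snap('cake2')
for ce,st in blobs(im,(22,60,80),(38,255,255),300): print(ce,st,*cake(c,ce))
t=optics.get_image("top"); cv2.imwrite("pics/top2.png",cv2.resize(t,(800,600)))
ct=optics.calibration("top")
for ce,st in blobs(t,(22,60,80),(38,255,255),60): print("top",ce,st[4],*cake(ct,ce),cake(ct,ce,.004))
```

```text
t 6.9 pos [ 0.5172 -0.0223  0.1486] rot [ 2.9149e+00  1.1654e+00 -8.0000e-04]
[392.4  23.3] [ 351    0   79   54 3063] [ 0.6723102  -0.00414298] 6276.023564945243
[255.9 192.2] [ 222  160   68   65 3355] [ 0.51660332 -0.01967586] 3852.978834077716
[199.9 254.4] [ 174  240   55   26 1117] [ 0.44155448 -0.02357295] 3477.202880709665
top [165.5  92.5] 113 [0.86129227 0.17711437] 309.94191336940276 (array([0.85944395, 0.17618527]), 312.19761576043675)
top [103.1 101.9] 692 [0.83877441 0.3622336 ] 318.7088994921651 (array([0.83700786, 0.36063418]), 321.02834730999894)
top [122.6 204.8] 314 [0.52859652 0.29545035] 345.5385761144571 (array([0.52795291, 0.29409215]), 348.05340534215793)
top [ 58.7 221.1] 126 [0.48829906 0.47437044] 366.0451344624162 (array([0.4878016 , 0.47236462]), 368.7090087569959)
```

Request:
arm_command(deltas=[0,0,0,0,-0.002,-0.05,91.8,0,0,0,0,-0.002,-0.09,91.8,0,0,0,0,-0.002,-0.104,91.8,0,0,0,0,-0.002,-0.104,50,0,0,0,0,-0.002,-0.104,50,0,0,0,0,-0.002,-0.104,50,0,0,0,0,-0.002,-0.104,50,0,0,0,0,-0.002,-0.104,50,0,0,0,0,-0.002,-0.104,50,0,0,0,0,-0.002,-0.07,50,0,0,0,0,-0.002,-0.03,50,0,0,0.02,0,0.03,0,50], force=15)

```text
clock: 8.15
position: [0.5176, 0.0092, 0.1501]
ee_rot: [2.896, 1.212, -0.001]
force: [1.6, 0.3, -0.1]
width: 0.607
gripper_force: 15.0
```

Request:
arm_command(deltas=[0,0,0.37,-0.0015,0.2175,-0.02,50,0,0,0.37,-0.0015,0.2175,-0.03,50,0,0,0.37,-0.0015,0.2175,-0.03,50,0,0,0.37,-0.0015,0.2175,-0.035,50,0,0,0.37,-0.0015,0.2175,-0.045,50,0,0,0.37,-0.0015,0.2175,-0.06,50,0,0,0.37,-0.0015,0.2175,-0.075,50,0,0,0.37,-0.0015,0.2175,-0.085,50,0,0,0.37,-0.0015,0.2175,-0.092,50,0,0,0.37,-0.0015,0.2175,-0.097,50,0,0,0.37,-0.0015,0.2175,-0.099,50,0,0,0.37,-0.0015,0.2175,-0.1,50])

```text
clock: 9.35
position: [0.516, 0.2302, 0.0491]
ee_rot: [2.422, 1.999, -0.0]
force: [-5.0, -6.2, 18.4]
width: 0.604
gripper_force: 15.0
```

Request:
arm_command(deltas=[0,0,0,0,0,0.0005,68,0,0,0,0,0,0.0005,68,0,0,0,0,0,0.0005,68,0,0,0,0,0,0.03,68,0,0,0,0,0,0.07,68,0,0,0,-0.078,-0.2585,0.1,85,0,0,0,-0.078,-0.2585,0.1,85,0,0,0,-0.078,-0.2585,0.1,85,0,0,0,-0.078,-0.2585,0.1,85,0,0,0,-0.078,-0.2585,0.1,85,0,0,0,-0.078,-0.2585,0.1,85,0,0,0,-0.078,-0.2585,0.1,85])

```text
clock: 10.55
position: [0.4368, -0.0314, 0.1485]
ee_rot: [2.427, 1.992, -0.002]
force: [0.3, 0.6, -0.1]
width: 0.926
gripper_force: 0.0
```

Run:
```python
from h import *
im,c=snap('cake3')
for ce,st in blobs(im,(22,60,80),(38,255,255),300): print(ce,st,*cake(c,ce))
```

```text
moving!
t 10.6 pos [ 0.4377 -0.0292  0.1485] rot [2.4252e+00 1.9955e+00 3.0000e-04]
[256.6 195.8] [ 223  163   68   66 3420] [ 0.43450553 -0.03027449] 3833.4149699194822
[213.6 302.5] [184 294  58  21 883] [ 0.37562931 -0.12380596] 3153.80949832662
```

Request:
arm_command(deltas=[0,0,0,-0.0015,-0.0025,-0.05,85,0,0,0,-0.0015,-0.0025,-0.09,85,0,0,0,-0.0015,-0.0025,-0.104,85,0,0,0,-0.0015,-0.0025,-0.104,50,0,0,0,-0.0015,-0.0025,-0.104,50,0,0,0,-0.0015,-0.0025,-0.104,50,0,0,0,-0.0015,-0.0025,-0.104,50,0,0,0,-0.0015,-0.0025,-0.104,50,0,0,0,-0.0015,-0.0025,-0.104,50,0,0,0,-0.0015,-0.0025,-0.07,50,0,0,0,-0.0015,-0.0025,-0.03,50,0,0,0,0,0.02,0,50], force=15)

```text
clock: 11.8
position: [0.4377, -0.0098, 0.1502]
ee_rot: [2.426, 1.995, -0.001]
force: [0.6, -0.4, -1.2]
width: 0.6
gripper_force: 15.0
```

Request:
arm_command(deltas=[0,0,0,0.0663,0.1778,-0.02,50,0,0,0,0.0663,0.1778,-0.03,50,0,0,0,0.0663,0.1778,-0.03,50,0,0,0,0.0663,0.1778,-0.035,50,0,0,0,0.0663,0.1778,-0.045,50,0,0,0,0.0663,0.1778,-0.06,50,0,0,0,0.0663,0.1778,-0.075,50,0,0,0,0.0663,0.1778,-0.085,50,0,0,0,0.0663,0.1778,-0.092,50,0,0,0,0.0663,0.1778,-0.097,50,0,0,0,0.0663,0.1778,-0.099,50,0,0,0,0.0663,0.1778,-0.0995,50])

```text
clock: 13.0
position: [0.5041, 0.17, 0.0492]
ee_rot: [2.422, 2.0, -0.0]
force: [-3.3, -2.5, 8.0]
width: 0.601
gripper_force: 15.0
```

Request:
arm_command(deltas=[0,0,0,0,0,0,68,0,0,0,0,0,0,68,0,0,0,0,0,0,68,0,0,0,0,0,0.03,68,0,0,0,0,0,0.08,68,0,0,0,-0.004,-0.045,0.231,60,0,0,0,-0.004,-0.045,0.231,60,0,0,0,-0.004,-0.045,0.231,60,0,0,0,-0.004,-0.045,0.231,60,0,0,0,-0.004,-0.045,0.231,60])

```text
clock: 14.0
position: [0.501, 0.1249, 0.2814]
ee_rot: [2.422, 1.997, 0.005]
force: [-0.5, 0.8, 0.1]
width: 0.661
gripper_force: 0.0
```

Run:
```python
from h import *
im,c=snap('placed')
for ce,st in blobs(im,(22,60,80),(38,255,255),300): print(ce,st,*cake(c,ce,.004))
```

```text
moving!
t 14.05 pos [0.5001 0.125  0.2797] rot [2.4224e+00 1.9993e+00 9.0000e-04]
[251.5  16. ] [ 225    0   54   37 1598] [0.5245203  0.28526472] 2568.1542492077833
[251.7  70.9] [ 227   44   51   55 2119] [0.5140139  0.23116186] 2150.552866609127
[251.9 127.5] [ 229  103   47   49 1812] [0.50221723 0.17085321] 1857.813602207927
[406.9 219.2] [ 385  200   45   38 1373] [0.6752595 0.0184513] 1698.010273640044
```

View pics/placed.png

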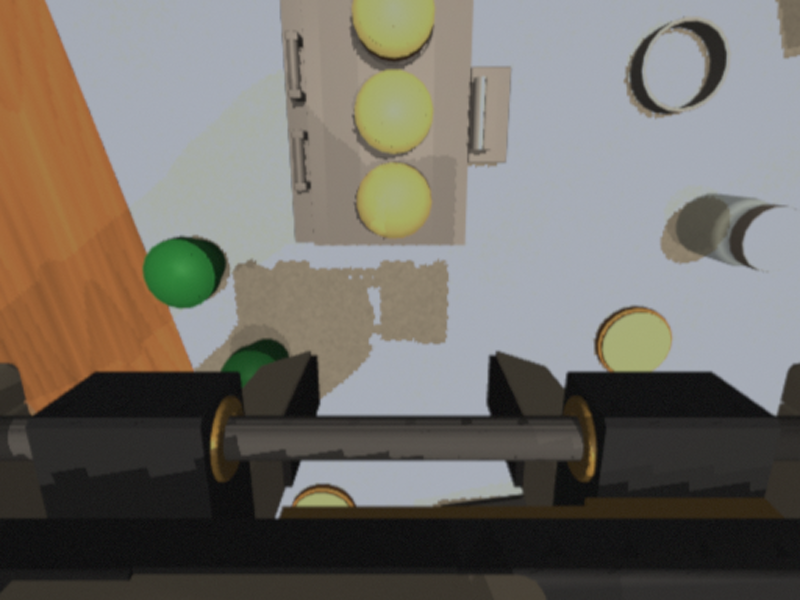

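The cakes are seated: blobs at (394,15), (394,111) and (394,200), with the crowns clear above the wells. Next I'll approach the cover with the tool tilted.

```bash
cat >> h.py <<'E'
B=np.array([[0,1,0],[1,0,0],[0,0,-1.]])
def tool(yaw,tilt): return R.from_euler("z",yaw,degrees=True)*R.from_euler("y",-tilt,degrees=True)*R.from_matrix(B)
def turn(A,Bq): return ((Bq*A.inv()).as_rotvec()/(np.pi/2)).round(4)
E
python3 - <<'E'
from h import *
print(turn(tool(-11,0),tool(-1.9,30)), (R.from_rotvec(sensors.observe()["ee_rot"])*tool(-11,0).inv()).as_rotvec(degrees=True))
E
```

```text
[-0.0375 -0.3316  0.0988] [-0.00935104 -0.05109341  0.06812023]
```

Request:
arm_command(deltas=[-0.0375,-0.3316,0.0988,-0.027,-0.367,-0.03,45,-0.0375,-0.3316,0.0988,-0.027,-0.367,-0.03,45,-0.0375,-0.3316,0.0988,-0.027,-0.367,-0.03,45,-0.0375,-0.3316,0.0988,-0.027,-0.367,-0.03,45,-0.0375,-0.3316,0.0988,-0.027,-0.367,-0.06,45,-0.0375,-0.3316,0.0988,-0.027,-0.367,-0.102,45,-0.0375,-0.3316,0.0988,-0.027,-0.367,-0.102,45,-0.0375,-0.3316,0.0988,-0.027,-0.367,-0.102,45,-0.0375,-0.3316,0.0988,-0.027,-0.367,-0.102,45,-0.0375,-0.3316,0.0988,-0.027,-0.367,-0.102,45])

```text
clock: 15.05
position: [0.4698, -0.2466, 0.1731]
ee_rot: [1.967, 1.887, 0.503]
force: [-0.5, 0.5, -0.0]
width: 0.491
gripper_force: 0.0
```

Run:
```python
from h import *
im,c=snap('lid'); print((R.from_rotvec(sensors.observe()["ee_rot"])*tool(-1.9,30).inv()).as_rotvec(degrees=True))
T=R.from_euler("z",-1.9,degrees=True)*R.from_euler("y",-30,degrees=True)
L=[(x,y,.085) for x in(-.007,.007) for y in (-.04,.04)]+[(x,y,.049) for x in(-.058,.046) for y in (-.096,.096)]
print((proj(c,T.apply(L)+[.5435,-.2425,.052])/.64).round(0).tolist())
```

```text
moving!
t 15.1 pos [ 0.4707 -0.2436  0.1742] rot [1.9639 1.8905 0.5051]
[ 0.20049833  0.27494482 -0.22966601]
[[397.0, 411.0], [395.0, 235.0], [428.0, 411.0], [429.0, 235.0], [308.0, 468.0], [280.0, 97.0], [495.0, 468.0], [514.0, 95.0]]
```

View pics/lid.png

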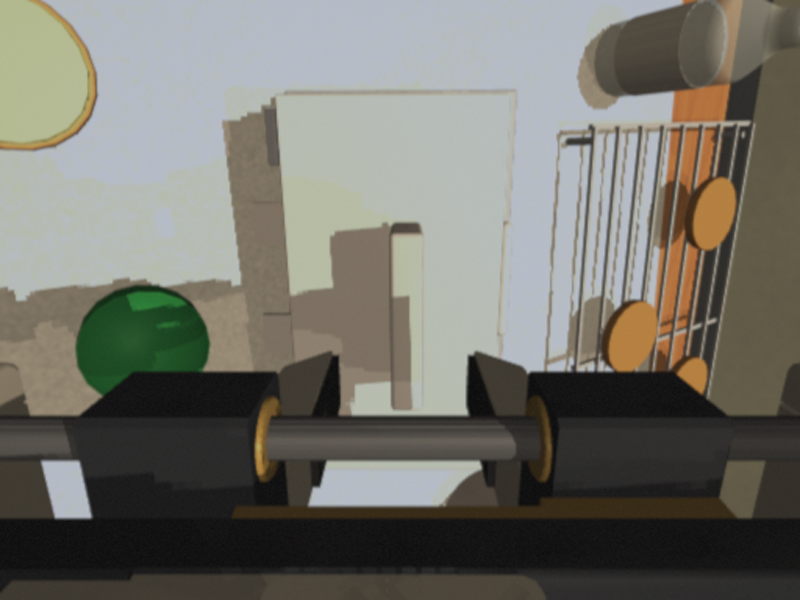

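Request:
arm_command(deltas=[0,0,0,0.015,0.001,-0.027,45,0,0,0,0.027,0.001,-0.05,45,0,0,0,0.0347,0.0014,-0.063,45,0,0,0,0.0347,0.0014,-0.063,30,0,0,0,0.0347,0.0014,-0.063,10,0,0,0,0.0347,0.0014,-0.063,10,0,0,0,0.0347,0.0014,-0.063,10,0,0,0,0.0347,0.0014,-0.063,10,0,0,0,0.0347,0.0014,-0.063,10], force=40)

```text
clock: 16.0
position: [0.5075, -0.2406, 0.1149]
ee_rot: [1.954, 1.893, 0.506]
force: [0.1, -0.3, -2.6]
width: 0.148
gripper_force: 40.0
```

Run:
```python
from h import *
s=sensors.observe();print(s["position"].round(4),s["force"],s["ft_torque"],(R.from_rotvec(s["ee_rot"])*tool(-1.9,30).inv()).as_rotvec(degrees=True),s["joints"].round(2))
# plan: carrier poses
C=np.array([.517,.2305,0]);yaw=-11
Rz=R.from_euler("z",yaw,degrees=True)
def grip(th,d,dz=0):  # TCP with hinge at deck edge
    t=np.radians(th); cx=np.array([np.cos(t),0,np.sin(t)]); cz=np.array([-np.sin(t),0,np.cos(t)])
    h=np.array([-.068,0,.024]); return C+Rz.apply(h+cx*(.068+d)+cz*.072+[0,0,dz])
print(turn(tool(-1.9,30),tool(-11,30)))
for th,d,dz in [(30,.025,.12),(30,.025,.0),(30,.012,0),(30,0,0),(20,0,0),(10,0,0),(0,0,0)]: print(th,d,dz,grip(th,d,dz).round(4), turn(tool(-11,30),tool(-11,th)))
```

```text
[ 0.5075 -0.2406  0.1149] [ 0.14645554 -0.346834   -2.63655325] [0.02985705 0.68584831 0.03475581] [-0.0617149  -0.00177958  0.07505924] [ 0.71  0.38 -0.28  2.26 -1.23  0.12  1.64]
[ 0.      0.     -0.1011]
30 0.025 0.12 [0.494  0.235  0.2529] [0. 0. 0.]
30 0.025 0.0 [0.494  0.235  0.1329] [0. 0. 0.]
30 0.012 0 [0.4829 0.2371 0.1264] [0. 0. 0.]
30 0 0 [0.4727 0.2391 0.1204] [0. 0. 0.]
20 0 0 [0.4888 0.236  0.1149] [ 0.0212  0.1091 -0.    ]
10 0 0 [0.5037 0.2331 0.1067] [0.0424 0.2181 0.    ]
0 0 0 [0.517  0.2305 0.096 ] [ 0.0636  0.3272 -0.    ]
```

Request:
arm_command(deltas=[0,0,0,0,0,0.015,10,0,0,0,0,0,0.045,10,0,0,0,0,0,0.085,10,0,0,0,0,0.03,0.098,10,0,0,-0.02,-0.003,0.07,0.098,10,0,0,-0.03,-0.005,0.11,0.098,10,0,0,-0.04,-0.006,0.15,0.098,10,0,0,-0.05,-0.007,0.19,0.098,10,0,0,-0.06,-0.008,0.23,0.098,10])

```text
clock: 16.9
position: [0.4991, -0.0844, 0.2104]
ee_rot: [2.023, 1.818, 0.469]
force: [-1.0, -0.8, -1.9]
width: 0.149
gripper_force: 40.0
```

Run:
```python
from h import *
s=sensors.observe();print(s["joints"].round(3),(R.from_rotvec(s["ee_rot"])*tool(-7.3,30).inv()).as_rotvec(degrees=True),s["force"])
```

```text
[-0.362  0.049  0.421  2.345  0.045  0.242 -0.095] [-0.17698506  0.77833701  1.12082035] [-1.02033934 -0.76902436 -1.86960848]
```

Request:
arm_command(deltas=[0,0,0,0,0,0,10,0,0,0,0,0,0,10])

```text
clock: 17.1
position: [0.4994, -0.0849, 0.2103]
ee_rot: [2.021, 1.822, 0.469]
force: [0.4, -0.2, -1.8]
width: 0.149
gripper_force: 40.0
```

Run:
```python
from h import *
s=sensors.observe();p=s["position"];A=R.from_rotvec(s["ee_rot"])
print(p,s["joints"].round(3),A.as_rotvec(),turn(A,tool(-11,30)),np.array([.494,.235,.213])-p)
```

```text
[ 0.49942421 -0.08490129  0.21034061] [-0.358  0.05   0.42   2.344  0.035  0.242 -0.08 ] [2.02067287 1.82155402 0.46934541] [ 0.0021 -0.0089 -0.0554] [-0.00542421  0.31990129  0.00265939]
```

Request:
arm_command(deltas=[0.002,-0.009,-0.0554,-0.0054,0.32,0.0027,10,0.002,-0.009,-0.0554,-0.0054,0.32,0.0027,10,0.002,-0.009,-0.0554,-0.0054,0.32,0.0027,10,0.002,-0.009,-0.0554,-0.0054,0.32,0.0027,10,0.002,-0.009,-0.0554,-0.0054,0.32,0.0027,10,0.002,-0.009,-0.0554,-0.0054,0.32,0.0027,10,0.002,-0.009,-0.0554,-0.0054,0.32,0.0027,10,0.002,-0.009,-0.0554,-0.0054,0.32,0.0027,10,0.002,-0.009,-0.0554,-0.0054,0.32,0.0027,10,0.002,-0.009,-0.0554,-0.0054,0.32,0.0027,10])

```text
clock: 18.1
position: [0.4947, 0.2423, 0.2134]
ee_rot: [2.082, 1.725, 0.467]
force: [0.2, 0.1, -2.2]
width: 0.149
gripper_force: 40.0
```

Run:
```python
from h import *
im,c=snap('held')
s=sensors.observe();p=s["position"];A=R.from_rotvec(s["ee_rot"])
print(p,s["joints"].round(3),turn(A,tool(-11,30)),np.array([.494,.235,.133])-p,s["force"])
# predict where the held cover's features should be, given ideal grasp
T=A*R.from_matrix(B).inv()
L=[(x,y,z-.072) for x,y,z in [(-.007,.04,.085),(.007,.04,.085),(-.058,.096,.049),(.046,.096,.049),(-.086,.045,.004),(-.086,.021,.004),(-.086,-.021,.004)]]
print((proj(c,T.apply(L)+p)/.64).round(0).tolist())
Rz=R.from_euler("z",-11,degrees=True); C=np.array([.517,.2305,0])
print("loops",(proj(c,Rz.apply([(-.074,y,.039) for y in (.049,.017,-.017,-.049)])+C)/.64).round(0).tolist())
```

```text
moving!
t 18.15 pos [0.4946 0.2377 0.2129] rot [2.0835 1.7199 0.4616]
[0.49464447 0.23767054 0.2128971 ] [-1.032  0.2    0.241  2.162  0.716  0.606 -1.554] [-0.0007 -0.0002 -0.001 ] [-0.00064447 -0.00267054 -0.0798971 ] [ 0.52745262 -0.49292746 -2.2293448 ]
[[383.0, 313.0], [433.0, 313.0], [224.0, 109.0], [553.0, 110.0], [208.0, 244.0], [214.0, 297.0], [223.0, 383.0]]
loops [[166.0, 224.0], [174.0, 281.0], [181.0, 337.0], [188.0, 387.0]]
```

View pics/held.png

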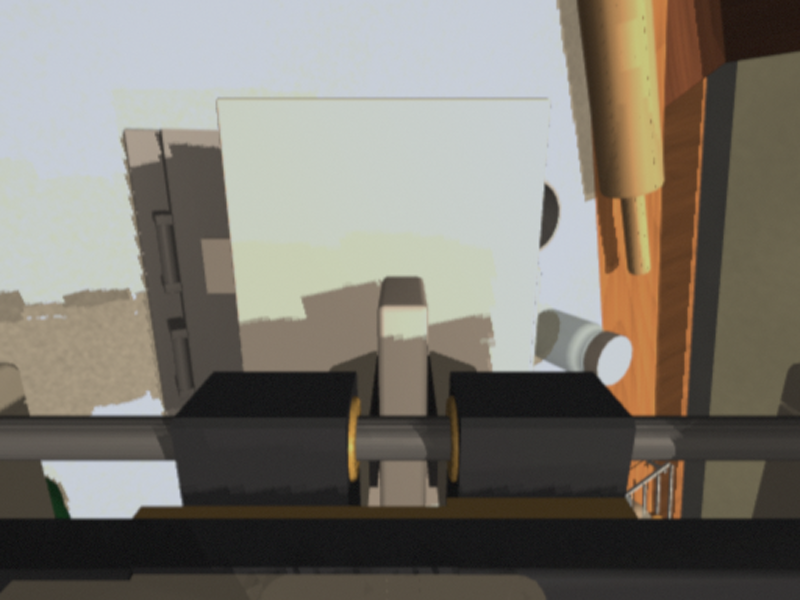

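Run:
```python
from h import *
im,c=snap('held2'); im,c=snap('held2')
s=sensors.observe();p=s["position"];A=R.from_rotvec(s["ee_rot"])
print(p,turn(A,tool(-11,30)))
T=A*R.from_matrix(B).inv()
L=[(x,y,z-.072) for x,y,z in [(-.007,.04,.085),(.007,.04,.085),(-.058,.096,.049),(.046,.096,.049),(-.086,.045,.004),(-.086,.021,.004),(-.086,-.021,.004)]]
print((proj(c,T.apply(L)+p)/.64).round(0).tolist())
Rz=R.from_euler("z",-11,degrees=True); C=np.array([.517,.2305,0])
print("loops",(proj(c,Rz.apply([(-.074,y,.039) for y in (.049,.017,-.017,-.049)])+C)/.64).round(0).tolist())
g=cv2.cvtColor(im,cv2.COLOR_BGR2GRAY).astype(int)
for x in (180,250,320): print("roof edge",x,g[55:80,x].tolist())
cv2.imwrite("pics/held2c.png",cv2.resize(im[60:260,90:357],(800,600),interpolation=cv2.INTER_CUBIC))
```

```text
moving!
t 18.2 pos [0.4946 0.2346 0.2126] rot [2.0855 1.7159 0.4582]
t 18.25 pos [0.4946 0.2329 0.2125] rot [2.0869 1.7133 0.457 ]
[0.49455033 0.23289126 0.21251386] [ 0.0007 -0.0006  0.0028]
[[381.0, 304.0], [432.0, 304.0], [222.0, 99.0], [554.0, 99.0], [206.0, 237.0], [212.0, 291.0], [222.0, 377.0]]
loops [[161.0, 209.0], [169.0, 267.0], [177.0, 325.0], [185.0, 375.0]]
roof edge 180 [205, 205, 203, 202, 203, 203, 201, 180, 180, 197, 203, 203, 203, 204, 203, 203, 203, 203, 203, 203, 203, 203, 203, 203, 202]
roof edge 250 [205, 205, 205, 203, 204, 203, 202, 180, 180, 198, 204, 204, 203, 203, 204, 204, 204, 204, 204, 204, 203, 204, 204, 204, 204]
roof edge 320 [204, 205, 205, 205, 205, 205, 203, 180, 181, 198, 203, 204, 205, 204, 203, 204, 205, 204, 205, 204, 204, 205, 204, 204, 204]
```

View pics/held2c.png

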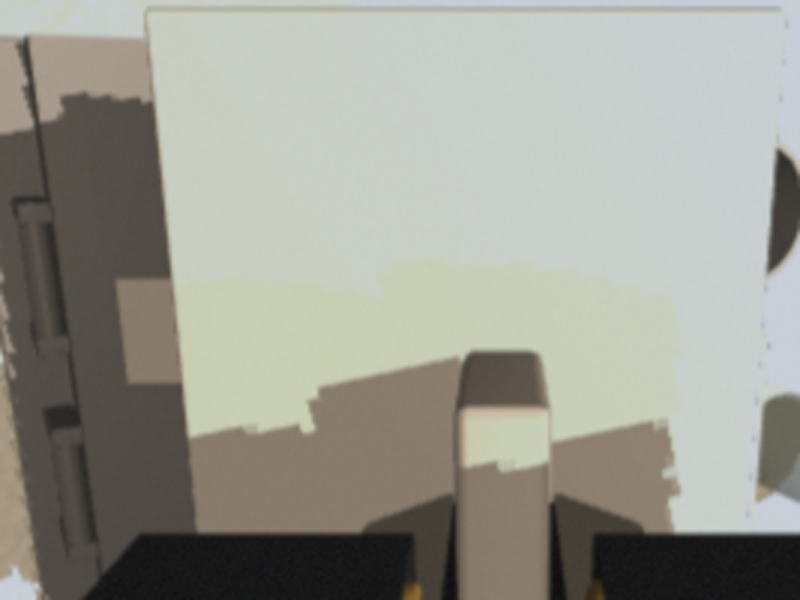

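Request:
arm_command(deltas=[0,0,0,0,0,-0.03,10,0,0,0,0,0,-0.055,10,0,0,0,0,0,-0.07,10,0,0,0,0,0,-0.076,10,0,0,0,0,0,-0.079,10,0,0,0,0,0,-0.079,10,0,0,0,0,0,-0.079,10])

```text
clock: 18.95
position: [0.4947, 0.2346, 0.1348]
ee_rot: [2.086, 1.714, 0.462]
force: [0.1, -0.5, -1.8]
width: 0.147
gripper_force: 40.0
```

Run:
```python
from h import *
s=sensors.observe();p=s["position"];A=R.from_rotvec(s["ee_rot"])
print(p,turn(A,tool(-11,30)),s["force"],s["ft_torque"],np.array([.4737,.239,.1219])-p,s["joints"].round(2))
```

```text
[0.49470341 0.23456266 0.13480248] [-0.0008  0.0008  0.002 ] [ 0.05525227 -0.53742258 -1.81002952] [ 0.14522411  0.70269218 -0.03602828] [-0.02100341  0.00443734 -0.01290248] [-1.08  0.34  0.32  2.25  0.92  0.41 -1.82]
```

Request:
arm_command(deltas=[0,0,0.001,-0.005,0.001,-0.003,10,0,0,0.001,-0.01,0.002,-0.006,10,0,0,0.001,-0.015,0.003,-0.009,10,0,0,0.001,-0.019,0.0038,-0.0112,10,0,0,0.001,-0.0205,0.0042,-0.0122,10,0,0,0.001,-0.0205,0.0042,-0.0122,10])

```text
clock: 19.55
position: [0.474, 0.2389, 0.122]
ee_rot: [2.084, 1.716, 0.461]
force: [1.9, -1.0, -1.8]
width: 0.151
gripper_force: 40.0
```

```bash
cat > st.py <<'E'
from h import *
im,c=snap('x')
s=sensors.observe();p=s["position"];A=R.from_rotvec(s["ee_rot"])
e=A*R.from_matrix(B).inv(); t=e.as_euler("ZYX",degrees=True)
C=np.array([.517,.2305,0]); Rz=R.from_euler("z",-11,degrees=True)
corner=Rz.inv().apply(e.apply([-.068,0,-.072])+p-C)
print("yaw,tilt,roll",t.round(2),"hinge corner in carrier",corner.round(4),"F carrier",Rz.inv().apply(s["force"]).round(1),"M",s["ft_torque"].round(2),"w",s["width"])
E
python3 st.py
```

```text
t 19.6 pos [0.474  0.2389 0.122 ] rot [2.0841 1.716  0.461 ]
yaw,tilt,roll [-1.107e+01 -3.006e+01  2.000e-02] hinge corner in carrier [-0.0666  0.0001  0.0256] F carrier [ 2.6 -0.2 -1.1] M [-0.07  0.04  0.07] w 0.15361356122608155
```

```bash
cat > sw.py <<'E'
from h import *
import sys
def plan(angles,hx=-.0673,hz=.0245):
    s=sensors.observe();p=s["position"];A=R.from_rotvec(s["ee_rot"])
    C=np.array([.517,.2305,0]); Rz=R.from_euler("z",-11,degrees=True)
    for th in angles:
        t=np.radians(th); cx=np.array([np.cos(t),0,np.sin(t)]); cz=np.array([-np.sin(t),0,np.cos(t)])
        g=C+Rz.apply(np.array([hx,0,hz])+cx*.068+cz*.072)
        print(th,turn(A,tool(-11,th)).round(4).tolist(),(g-p).round(4).tolist())
plan(map(float,sys.argv[1:]))
E
python3 sw.py 30 27 24 21 18 15 12 10 8
```

```text
30.0 [-0.0001, 0.0006, 0.0007] [-0.0006, 0.0001, -0.0011]
27.0 [0.0063, 0.0334, 0.0007] [0.0043, -0.0008, -0.0025]
24.0 [0.0127, 0.0661, 0.0007] [0.0091, -0.0018, -0.0041]
21.0 [0.0191, 0.0988, 0.0007] [0.0139, -0.0027, -0.0059]
18.0 [0.0255, 0.1315, 0.0007] [0.0185, -0.0036, -0.008]
15.0 [0.0318, 0.1642, 0.0007] [0.0231, -0.0045, -0.0104]
12.0 [0.0382, 0.1969, 0.0007] [0.0275, -0.0054, -0.0129]
10.0 [0.0425, 0.2187, 0.0007] [0.0304, -0.0059, -0.0148]
8.0 [0.0467, 0.2406, 0.0007] [0.0332, -0.0065, -0.0167]
```

Request:
arm_command(deltas=[0,0,0,-0.0006,0,-0.001,10,0.0063,0.033,0,0.0043,-0.0008,-0.0025,10,0.0127,0.066,0,0.009,-0.0018,-0.0041,10,0.019,0.099,0,0.0139,-0.0027,-0.0059,10,0.0255,0.1315,0,0.0185,-0.0036,-0.008,10,0.0318,0.164,0,0.0231,-0.0045,-0.0104,10,0.0318,0.164,0,0.0231,-0.0045,-0.0104,10])

```text
clock: 20.3
position: [0.4987, 0.2332, 0.1115]
ee_rot: [2.266, 1.858, 0.246]
force: [0.1, 0.7, -1.6]
width: 0.149
gripper_force: 40.0
```

```bash
python3 st.py; python3 sw.py 12 10 8 6 4 2 0 -0.5
```

```text
t 20.35 pos [0.4976 0.2336 0.1112] rot [2.2644 1.8584 0.246 ]
yaw,tilt,roll [-11.25 -15.02   0.05] hinge corner in carrier [-0.0666 -0.0004  0.0241] F carrier [-0.4  0.3 -2. ] M [ 0.14  0.35 -0.01] w 0.1512230184914566
12.0 [0.006, 0.0331, 0.0027] [0.0039, -0.0001, -0.0022]
10.0 [0.0103, 0.0549, 0.0027] [0.0068, -0.0007, -0.004]
8.0 [0.0146, 0.0767, 0.0027] [0.0096, -0.0012, -0.006]
6.0 [0.0188, 0.0985, 0.0027] [0.0123, -0.0017, -0.008]
4.0 [0.0231, 0.1203, 0.0027] [0.015, -0.0023, -0.0102]
2.0 [0.0274, 0.1421, 0.0027] [0.0175, -0.0028, -0.0124]
0.0 [0.0317, 0.1639, 0.0027] [0.0201, -0.0032, -0.0147]
-0.5 [0.0328, 0.1693, 0.0027] [0.0207, -0.0034, -0.0153]
```

Request:
arm_command(deltas=[0.006,0.033,0.0025,0.0039,-0.0003,-0.0022,10,0.01,0.055,0.0025,0.0068,-0.0007,-0.004,10,0.0146,0.0767,0.0025,0.0096,-0.0012,-0.006,10,0.0188,0.0985,0.0025,0.0123,-0.0017,-0.008,10,0.021,0.11,0.0025,0.0137,-0.002,-0.0091,10,0.0231,0.1203,0.0025,0.015,-0.0023,-0.0102,10,0.0231,0.1203,0.0025,0.015,-0.0023,-0.0102,10])

```text
clock: 21.05
position: [0.5115, 0.232, 0.1009]
ee_rot: [2.379, 1.967, 0.067]
force: [0.5, -1.0, 2.2]
width: 0.149
gripper_force: 40.0
```

```bash
python3 st.py; python3 sw.py 3 2 1 0 -0.5 -1
```

```text
t 21.1 pos [0.5115 0.232  0.101 ] rot [2.3787 1.9669 0.0672]
yaw,tilt,roll [-10.82  -3.99  -0.06] hinge corner in carrier [-0.0685  0.0001  0.0245] F carrier [ 1.5 -0.6  0.2] M [-0.57 -0.16 -0.02] w 0.14907616292354067
3.0 [0.0027, 0.0107, -0.0019] [0.0024, -0.0009, -0.0011]
2.0 [0.0048, 0.0216, -0.0019] [0.0037, -0.0011, -0.0022]
1.0 [0.0069, 0.0325, -0.0019] [0.0049, -0.0014, -0.0033]
0.0 [0.0091, 0.0434, -0.0019] [0.0062, -0.0016, -0.0045]
-0.5 [0.0101, 0.0488, -0.0019] [0.0068, -0.0017, -0.0051]
-1.0 [0.0112, 0.0543, -0.0019] [0.0074, -0.0019, -0.0057]
```

Request:
arm_command(deltas=[0.0027,0.0107,0,0.0014,-0.0005,-0.0011,10,0.0048,0.0216,0,0.0027,-0.0008,-0.0022,10,0.0069,0.0325,0,0.004,-0.0011,-0.0033,10,0.008,0.038,0,0.0047,-0.0012,-0.004,10,0.009,0.0434,0,0.0053,-0.0014,-0.0046,10,0.009,0.0434,0,0.0053,-0.0014,-0.0046,10])

```text
clock: 21.7
position: [0.5171, 0.2307, 0.0963]
ee_rot: [-2.42, -2.0, 0.0]
force: [-1.0, 0.1, -2.6]
width: 0.154
gripper_force: 40.0
```

```bash
python3 st.py
```

```text
t 21.75 pos [0.517  0.2308 0.0964] rot [-2.4204 -2.0007 -0.    ]
yaw,tilt,roll [-10.85   0.06   0.05] hinge corner in carrier [-0.0681  0.0001  0.0244] F carrier [-1.2 -0.2 -3.5] M [ 0.04  0.13 -0.03] w 0.1512648327792008
```

Request:
arm_command(deltas=[0.001,0.005,0,0.0,0,-0.001,10,0.001,0.007,0,0.0,0,-0.0016,10,0.001,0.007,0,0,0,-0.0016,10])

```text
clock: 22.05
position: [0.5172, 0.2309, 0.0959]
ee_rot: [-2.414, -1.996, 0.01]
force: [-3.1, -0.4, 4.8]
width: 0.149
gripper_force: 40.0
```

```bash
python3 st.py
```

```text
t 22.1 pos [0.5172 0.2309 0.0959] rot [-2.4141 -1.9962  0.0102]
yaw,tilt,roll [-10.83   0.64   0.04] hinge corner in carrier [-0.0687  0.0003  0.0246] F carrier [-3.5 -2.3  6.3] M [-0.11  0.44 -0.03] w 0.15052413748286594
```

Request:
arm_command(deltas=[0,0,0,0,0,-0.0008,10,0,0,0,0,0,-0.0014,10,0,0,0,0,0,-0.0014,10])

```text
clock: 22.4
position: [0.517, 0.231, 0.0957]
ee_rot: [-2.414, -1.997, 0.01]
force: [-9.5, -4.1, 19.7]
width: 0.151
gripper_force: 40.0
```

Request:
arm_command(deltas=[-0.0012,-0.006,0,0,0,0.002,10,-0.003,-0.016,0,0,0,0.0035,10,-0.003,-0.016,0,0,0,0.0035,10])

```text
clock: 22.7
position: [0.5157, 0.2308, 0.0967]
ee_rot: [2.412, 1.996, 0.012]
force: [-4.5, 1.3, -3.3]
width: 0.15
gripper_force: 40.0
```

```bash
python3 st.py
```

```text
t 22.75 pos [0.5158 0.2308 0.0967] rot [2.4129 1.9964 0.0116]
yaw,tilt,roll [-10.79  -0.71  -0.03] hinge corner in carrier [-0.0683 -0.0002  0.0238] F carrier [-4.1 -0.4 -3.2] M [ 0.3   1.43 -0.1 ] w 0.15007395226541406
```

Request:
arm_command(deltas=[0.0015,0.008,0,0.0006,0,-0.0012,10,0.0015,0.008,0,0.0006,0,-0.0012,10,0.0015,0.008,0,0.0006,0,-0.0012,40,0.0015,0.008,0,0.0006,0,-0.0012,40,0.0015,0.008,0,0.0006,0,-0.0012,40,0.0015,0.008,0,0.0006,0,-0.0012,40,0.0015,0.008,0,0.0006,0,0.03,40,0.0015,0.008,0,0.0006,0,0.07,40,0.0015,0.008,0,0,-0.05,0.12,40,0.0015,0.008,0,0,-0.1,0.17,40,0.0015,0.008,0,0,-0.12,0.2,40,0.0015,0.008,0,0,-0.12,0.2,40,0.0015,0.008,0,0,-0.12,0.2,40])

```text
clock: 24.05
position: [0.5191, 0.1078, 0.3009]
ee_rot: [2.422, 1.993, 0.01]
force: [-0.3, 0.8, -0.3]
width: 0.44
gripper_force: 0.0
```

Run:
```python
from h import *
im,c=snap('end'); s=optics.get_image("scene")
a=cv2.resize(im,(512,384)); b=cv2.resize(s[190:340,260:460],(512,384),interpolation=cv2.INTER_CUBIC)
cv2.imwrite("pics/end2.png",np.vstack([cv2.resize(a,(400,300)),cv2.resize(b,(400,300))]))
Rz=R.from_euler("z",-11,degrees=True); C=np.array([.517,.2305,0])
f=lambda P:proj(c,Rz.apply(P)+C).round(1).tolist()
print("roof corners",f([(-.058,.096,.073),(.046,.096,.073),(.046,-.096,.073),(-.058,-.096,.073)]),"catch",f([(.063,.025,.0355),(.063,-.025,.0355)]))
print("lip",f([(.06,.03,.032),(.06,-.03,.032)]))
cv2.imwrite("pics/end3.png",cv2.resize(im[0:200,150:416],(800,600),interpolation=cv2.INTER_CUBIC))
```

```text
moving!
t 24.1 pos [0.5181 0.1096 0.2989] rot [2.4219 1.9966 0.007 ]
roof corners [[174.2, -44.2], [277.6, -44.1], [275.0, 146.4], [186.8, 146.7]] catch [[288.8, 40.0], [287.7, 84.4]]
lip [[286.1, 35.9], [284.9, 88.8]]
```

View pics/end2.png

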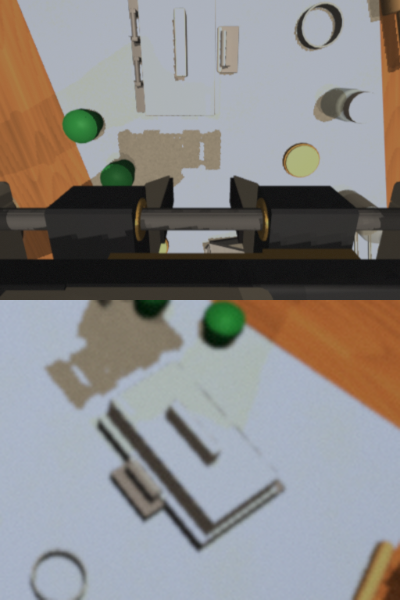

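The cover sits level on the carrier, with its handle at about (180,45) and the catch bar at (222,45) in the wrist panel. One last close look at the catch.

View pics/end3.png

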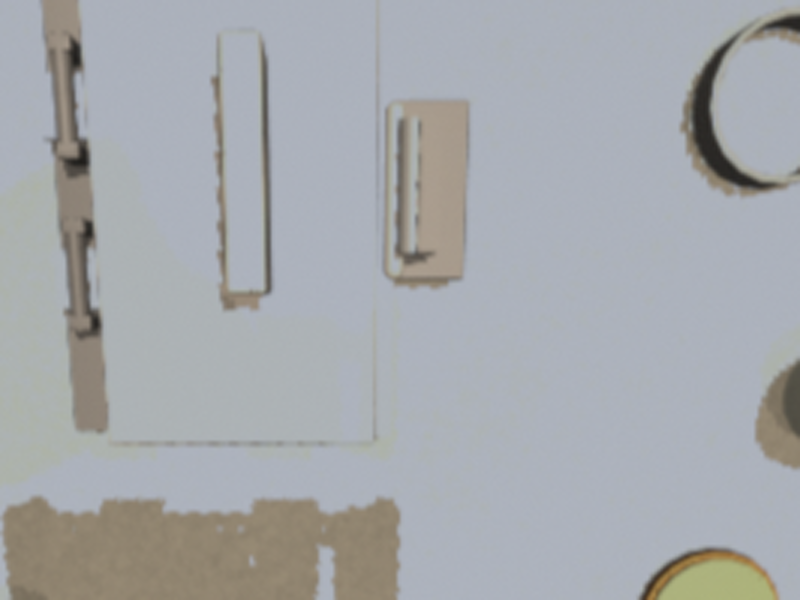

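The catch bar at (409,185) lies over the lip at (395,185) and is back at its rest position, and both tabs show inside the loops. Handing in.

```bash
python3 -c "
from cell import arm
print(arm.sign_off())"
```

```text
the job is handed in; nothing more can be done
None
```

I handed the job in at about 24 s: the three cupcakes stand upright in their wells, both cover tabs are under the loops, and the catch looks snapped over the front lip in the last picture; the other things on the table were not touched.

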